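# Pack stem thermometers into their vial case

### The job

Pack the white-headed stem thermometers for dispatch: take each one standing in the wooden sorting block and push its steel stem all the way down into a glass vial of the transit case, one to a vial. Then put the deep lid on the case so that it sits level on the ledge all round, and swing the latch fully over it. Leave the marker pen and the screwdriver standing in the block.

Things in the scene. Friction and masses are not known exactly. Their poses are not given: they have to be found in the camera images.
- case: transit case, fixed: open grey box 130 x 130 mm outside, rim 84 mm above the bench, 5 mm walls, four upright glass vials in a foam insert. Outside it, a level ledge 14 mm wide, top 70 mm above the bench, runs all round for the lid. Origin: centre of the underside, z up; a steel post 16 mm in diameter stands 100 mm out along its +x and carries the latch
- vial0 (a point): centre of the mouth of vial 0, 78 mm above the bench: outside 22 mm in diameter, bore 13 mm in diameter and 69 mm deep; a seated thermometer's shoulder rests on the mouth, its head standing 40 mm above it. The four mouths form a 60 mm square
- vial1 (a point): centre of the mouth of vial 1, 78 mm above the bench: outside 22 mm in diameter, bore 13 mm in diameter and 69 mm deep; a seated thermometer's shoulder rests on the mouth, its head standing 40 mm above it. The four mouths form a 60 mm square
- vial2 (a point): centre of the mouth of vial 2, 78 mm above the bench: outside 22 mm in diameter, bore 13 mm in diameter and 69 mm deep; a seated thermometer's shoulder rests on the mouth, its head standing 40 mm above it. The four mouths form a 60 mm square
- vial3 (a point): centre of the mouth of vial 3, 78 mm above the bench: outside 22 mm in diameter, bore 13 mm in diameter and 69 mm deep; a seated thermometer's shoulder rests on the mouth, its head standing 40 mm above it. The four mouths form a 60 mm square
- lid: loose deep square grey lid, open side down on the bench: 148 x 148 mm outside, 140 x 140 mm inside (5 mm of play each side of the case), 62 mm tall without its grip, about 0.35 kg. Origin: centre of its open lower edge, z up. Put on, in any of its quarter turns, its lower edge stands on the case's ledge, 70 mm above the bench, and its flat top is at 132 mm
- lid_grip (a point): point to hold the lid: on the black fin in the middle of its top, 50 mm long along the lid's x, 16 mm thick along its y, rising from 62 to 96 mm above the lid's lower edge; this point is 86 mm above that edge
- latch (a joint): angle of the swing latch, rad: at 0 its arm points away from the case (45 degrees from the case's +x towards its +y); it grows counterclockwise seen from above; at its stop, 2.356, the arm points to the case's centre, over the lid. Stays where it is left; starts between 0 and 0.5
- latch_knob (a point): on the latch's upright black knob (18 mm in diameter, 30 mm tall, top 173 mm above the bench), 15 mm below its top; 55 mm from the pivot. The arm below it is flat, its underside 135 mm above the bench, 3 mm over the seated lid
- latch_pivot (a point): on the latch's vertical turning axis, at the height of point latch_knob
- rack: wooden sorting block fixed to the bench, 190 x 130 x 80 mm, with six square 15 mm holes right through it, in 3 rows along its x and 2 along its y at 60 mm spacing. Origin: centre of its underside, z up
- probe0: stem thermometer (three or four are present): steel stem 9 mm in diameter, 66 mm long, round end, below a white cylindrical head 24 mm in diameter, 40 mm tall, with a grey band and a black dot on its flat top; 106 mm in all, 60 g. It stands in a hole of the sorting block, its head's shoulder on the block's top. Origin: bottom end of the stem; z points up to the head
- probe1: stem thermometer (three or four are present): steel stem 9 mm in diameter, 66 mm long, round end, below a white cylindrical head 24 mm in diameter, 40 mm tall, with a grey band and a black dot on its flat top; 106 mm in all, 60 g. It stands in a hole of the sorting block, its head's shoulder on the block's top. Origin: bottom end of the stem; z points up to the head
- probe2: stem thermometer (three or four are present): steel stem 9 mm in diameter, 66 mm long, round end, below a white cylindrical head 24 mm in diameter, 40 mm tall, with a grey band and a black dot on its flat top; 106 mm in all, 60 g. It stands in a hole of the sorting block, its head's shoulder on the block's top. Origin: bottom end of the stem; z points up to the head
- probe3: stem thermometer (three or four are present): steel stem 9 mm in diameter, 66 mm long, round end, below a white cylindrical head 24 mm in diameter, 40 mm tall, with a grey band and a black dot on its flat top; 106 mm in all, 60 g. It stands in a hole of the sorting block, its head's shoulder on the block's top. Origin: bottom end of the stem; z points up to the head
- marker: marker pen, 13 mm in diameter, 150 mm long, black with a grey cap, standing in the sorting block; stays there. Origin: centre of its lower end, z up
- driver: screwdriver standing in the sorting block, orange handle up, 28 mm in diameter, top 165 mm above the bench; stays there. Origin: 8 mm below its tip, z up along the handle
Not all that is in view belongs to the job. Leave any blue or purple look-alike of the probe0 alone.

How it is judged:
By the outcome, as a careful person would: the job done as asked, in the order asked, and still so for the second after the job is handed in, with the robot touching nothing.
Of probe0, probe1, probe2, probe3 only 3 to 4 are there at a start; the rules pass over those that are not, and their reading is None.
At some moment in a run one of lid may be knocked a few centimetres aside while the robot is not near it.
It also fails if it takes over 208 s, if anything falls off the work surface, if the arm or the gripper's body presses on something with over 40 N, if the wrist force passes 120 N, or if a joint passes its speed limit or range.

### The arm

A 6-joint arm with a two-finger parallel gripper is mounted at the origin on the work surface. World frame = base frame: x ahead of the robot, y to its left, z up, the work surface at z = 0. Lengths are in m, angles in rad, forces in N, time in s.
With the tool pointing down it reaches from about 0.325 to 0.875 m from the base axis. Payload 4.4 kg.
Tool frame: the origin (TCP) lies on the mounting face of the last link; the fingertips stand 173 mm ahead of it and the grasp point (between the pads) lies 155 mm ahead of it; z points along the fingers, y is the line along which they close (so a half turn about z gives the same grasp; the last joint's range is limited). The gripper opens to 85 mm and grips with 20 to 120 N. Pads are 22 mm wide; open, the fingers measure 114 mm over their backs; the gripper's body (76 mm by 85 mm) begins 54 mm behind the grasp point. The pads swing forward as they close: fully open they stand 13 mm farther back than shut.
Start: joints at [-1.427, 0.207, 1.542, -0, 1.393, -0.15], TCP at [0.167, -0.55, 0.405] pointing down, gripper open.
Joint ranges: [-2.73, 2.73], [-0.86, 2.22], [0.23, 2.46], [-1.11, 4.25], [0.08, 2.63], [-2.82, 2.82]. Speed limits (rad/s): [2.79, 2.79, 3.14, 3.14, 3.14, 3.14].

### API

Orientations are given as a rotation vector (axis times angle).
In Python, from workcell import * gives the robot as it stands. The module is installed in compiled form; this text tells all that it offers. Calls block until the motion is done:
- move_to(position, orientation): joint-space move of the TCP to a pose.
- move_straight(position, velocity=0.15, attitude=None): straight line of the TCP; attitude=None keeps the orientation; velocity is the mean speed in m/s.
- goto_joints(angles): joint-space move.
- gripper_to(opening, effort=None): finger opening in m; effort is the grip in N (None keeps the last); returns when the fingers have stopped.
- pause(seconds).
- ik(position, orientation): joint angles nearest the present ones, or None.
- get_obs(): the state.
- capture(name): name is "side" or "top"; returns the picture (420x560x3 uint8, red, green, blue); there is no depth.
- camera_info(name): a dict with "camera_matrix" (3x3 intrinsics, pixels), "D" ([k1, k2, p1, p2, k3] as OpenCV has them; the pictures are not rectified), "position" and "rotation" of the camera in the world. Camera axes: x right, y up, looking along -z (the intrinsics and any distortion apply to the point x, -y, -z); pixel columns grow to the right and rows downward; lengths in m; the calibration is good to about 2 mm. A picture is of the moment at which its call begins. camera_info takes no time and is no camera call.
A pose or a line that the arm cannot do raises MotionError and nothing moves.
- close_job(): hands the job in; it is judged then, once.
The state is a dict: "t": time; "q": joint angles; "joint_velocities": joint speeds; "joint_torque": joint torques, N m; "tcp_pos": TCP position; "tcp_rot": TCP orientation; "force": force on the tool from outside, world axes, zero at the start; "wrist_torque": the same for the moment, N m; "opening": finger opening in m; "gripper_force": force on a finger pad.
Only numpy, scipy, OpenCV 4.12 (cv2) and the standard library are available. Lean on these libraries where they do the work, as an engineer would, in place of code of your own. Each camera call takes 0.05 s, during which the arm holds its last target. There are 200 camera calls.

## Working session

There is one attempt and no reset: what is moved stays moved. The work goes in short steps, each a Python script; the robot and the scene stay as the last script left them, time stands still between calls to the robot, and variables do not carry over. Pictures are saved under pics/ and viewed, at most 14 in all, crops included, and the job is handed in when it is done.

```bash
mkdir -p pics
python3 - <<'E'
from workcell import *
import cv2
for n in ("top","side"):
    im=capture(n); cv2.imwrite(f"pics/{n}0.png",cv2.resize(im[...,::-1],(784,588),interpolation=cv2.INTER_CUBIC)); cv2.imwrite(f"pics/{n}0raw.png",im[...,::-1])
    c=camera_info(n); print(n,c)
o=get_obs();print(o)
E
```

```text
top {'camera_matrix': array([[518.28132941,   0.        , 284.05177262],
       [  0.        , 518.28132941, 216.89321401],
       [  0.        ,   0.        ,   1.        ]]), 'D': array([-0.12406577,  0.        ,  0.        ,  0.        ,  0.        ]), 'position': array([ 0.46081062, -0.00543078,  1.5007527 ]), 'rotation': array([ 0.03702087, -0.04975292, -1.59885919])}
side {'camera_matrix': array([[421.63999449,   0.        , 286.42564092],
       [  0.        , 421.63999449, 210.94040909],
       [  0.        ,   0.        ,   1.        ]]), 'D': array([-0.13278741,  0.        ,  0.        ,  0.        ,  0.        ]), 'position': array([0.35497674, 0.75061814, 0.57624757]), 'rotation': array([ 0.20437677, -1.42977453, -2.54452554])}
{'t': 0.1, 'q': array([-1.42751535e+00,  2.07369479e-01,  1.54284465e+00,  4.15581673e-06,
        1.39352231e+00, -1.50506364e-01]), 'joint_velocities': array([-0.00146945, -0.00227644, -0.00080855, -0.00151549, -0.0009754 ,
        0.00085094]), 'joint_torque': array([-6.95565359e-04, -3.84093475e+01, -2.92548001e+01, -2.27565206e-04,
        4.84517092e-03,  1.29577042e-06]), 'tcp_pos': array([ 0.16644556, -0.55002943,  0.40360588]), 'tcp_rot': array([-3.10563880e+00, -4.59507330e-01, -1.85772521e-05]), 'force': array([ 0.36995915, -0.41225668,  0.12088751]), 'wrist_torque': array([-0.03830538, -0.00329802,  0.01867038]), 'gripper_force': 0.0, 'opening': 0.08536759710432583}
```

View pics/top0.png

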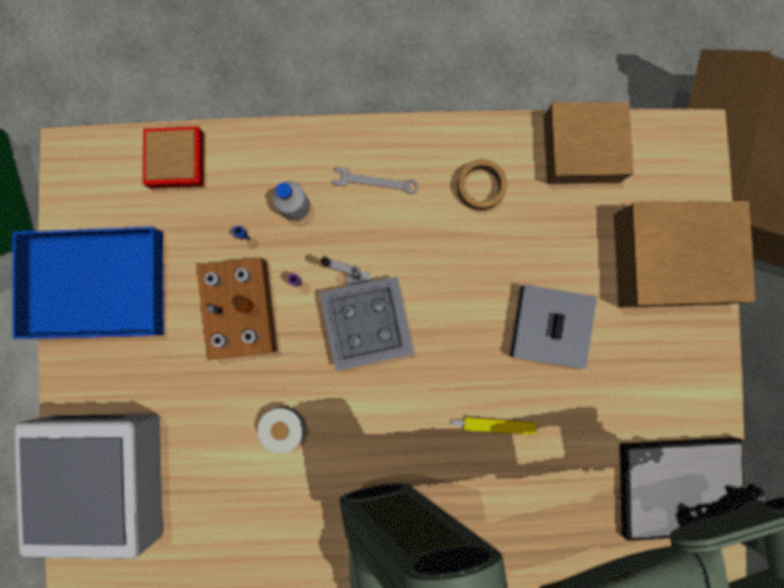

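View pics/side0.png

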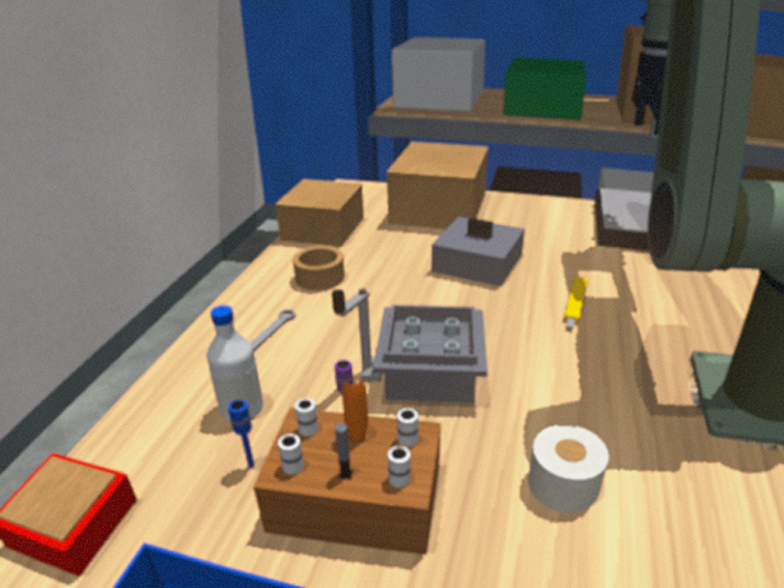

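The top view shows four white-headed thermometers in the block at about (211,278), (241,275), (218,340) and (248,337). The marker is at (213,309), the screwdriver at (243,304), the case at (365,322), the lid at (555,326), and the latch knob is near (326,262). The blue look-alike at (240,233) and the purple one at (293,280) stand outside the block, so I leave them. Next I confirm in enlarged crops.

Run:
```python
import cv2
im=cv2.imread("pics/top0raw.png")
cv2.imwrite("pics/c1.png",cv2.resize(im[170:275,135:305],None,fx=4.7,fy=4.7,interpolation=cv2.INTER_CUBIC))
cv2.imwrite("pics/c2.png",cv2.resize(im[190:280,350:440],None,fx=6,fy=6,interpolation=cv2.INTER_CUBIC))
```

```text
(no output)
```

View pics/c1.png

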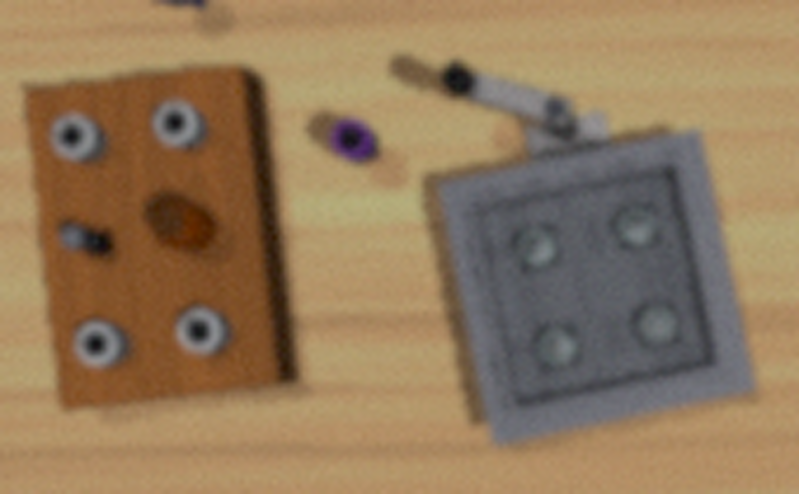

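View pics/c2.png

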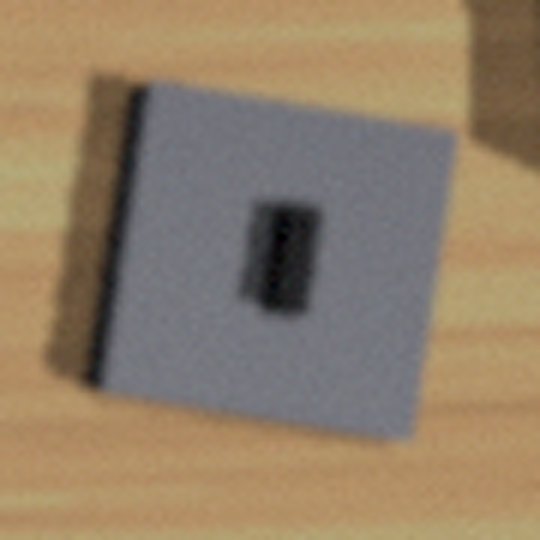

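Confirmed: the four white heads with grey bands and black dots sit at the block's four corner holes, with the marker and driver in the middle row. In the first crop the vial mouths are near (536,246), (638,226), (657,324), (556,346). The latch knob is at (458,78) and its pivot at (560,112). In the second crop the lid's top corners are (150,82), (456,130), (412,438), (105,385). Now I fit poses from these.

```bash
cat > h.py <<'E'
import numpy as np, cv2
from scipy.optimize import least_squares
from scipy.spatial.transform import Rotation as R
from workcell import *
def cam(n):
    c=camera_info(n); M=R.from_rotvec(c["rotation"]).as_matrix()@np.diag([1,-1,-1])
    return c["camera_matrix"],c["D"],c["position"],M   # M: cv-camera axes -> world
def ray(n,uv,z):
    K,D,p,M=cam(n); u=cv2.undistortPoints(np.float64(uv).reshape(-1,1,2),K,D).reshape(-1,2)
    d=np.c_[u,np.ones(len(u))]@M.T
    z=np.broadcast_to(z,len(u)); return p+d*((z-p[2])/d[:,2])[:,None]
def proj(n,P):
    K,D,p,M=cam(n); P=np.float64(P).reshape(-1,3)
    return cv2.projectPoints(P,cv2.Rodrigues(M.T)[0],-M.T@p,K,D)[0].reshape(-1,2)
def crop(uv,u0,v0,s): return (np.float64(uv)+.5)/s-.5+[u0,v0]
def fit2d(model,meas):  # rigid fit model->meas xy; returns x,y,yaw,rms
    a,b=np.float64(model)[:,:2],np.float64(meas)[:,:2]; f=lambda s:((R.from_euler('z',s[2]).as_matrix()[:2,:2]@a.T).T+s[:2]-b).ravel()
    ss=[least_squares(f,[*b.mean(0),y]) for y in (0,1.5,3,-1.5)]; s=min(ss,key=lambda q:q.cost); return s.x,s.fun.reshape(-1,2)
def tf(s,P): P=np.float64(P).reshape(-1,3); return P@R.from_euler('z',s[2]).as_matrix().T+[s[0],s[1],0]
def down(yaw): # tool z down, tool y at angle yaw in world
    y=np.array([np.cos(yaw),np.sin(yaw),0]); z=np.array([0,0,-1.]); return R.from_matrix(np.c_[np.cross(y,z),y,z]).as_rotvec()
def shot(n,f,box=None,s=1.4):
    im=capture(n)[...,::-1]; cv2.imwrite(f"pics/{f}raw.png",im)
    if box: im=im[box[1]:box[3],box[0]:box[2]]
    cv2.imwrite(f"pics/{f}.png",cv2.resize(im,None,fx=s,fy=s,interpolation=cv2.INTER_CUBIC)); return im
E
cat > fit.py <<'E'
from h import *
np.set_printoptions(precision=4,suppress=True)
c1=lambda p:crop(p,135,170,4.7)
pr=ray("top",c1([(72,136),(175,122),(97,344),(200,331)]),.120)
print("probes",pr[:,:2]); print("spacings",[np.linalg.norm(pr[i]-pr[j]) for i,j in((0,1),(2,3),(0,2),(1,3))])
# rack: +x toward image top
rk,res=fit2d([(60,30),(60,-30),(-60,30),(-60,-30)]*np.array(.001),pr); print("rack",rk,res*1e3)
v=ray("top",c1([(536,246),(638,226),(657,324),(556,346)]),.078)
l=ray("top",c1([(430,178),(697,130),(757,395),(492,443)]),.070)
print("vials",v[:,:2])
cs,res=fit2d(np.array([(30,30),(30,-30),(-30,-30),(-30,30)])*.001,v); print("case(v)",cs,res*1e3)
cs2,res=fit2d(np.array([(79,79),(79,-79),(-79,-79),(-79,79)])*.001,l); print("case(ledge)",cs2,res*1e3)
k=ray("top",c1([(458,78)]),.173);pv=ray("top",c1([(558,108)]),.15);print("knob",k,"pivot",pv, "pivot from case",tf(cs,(.1,0,.158)))
L=ray("top",crop([(150,82),(456,130),(412,438),(105,385)],350,190,6),.062)
ld,res=fit2d(np.array([(74,74),(74,-74),(-74,-74),(-74,74)])*.001,L); print("lid",ld,res*1e3)
g=ray("top",crop([(266,205),(320,208),(303,313),(257,308)],350,190,6),.096);print("fin top",g[:,:2],g.mean(0))
np.savez("fit.npz",pr=pr,v=v,cs=cs,cs2=cs2,ld=ld,k=k,rk=rk)
# side check overlay
im=cv2.imread("pics/side0raw.png"); im=cv2.resize(im,None,fx=1.4*2,fy=1.4*2,interpolation=cv2.INTER_CUBIC)
P=np.vstack([pr,v,tf(cs,[(.079,.079,.07),(.079,-.079,.07),(-.079,-.079,.07),(-.079,.079,.07)]),k,tf(ld,[(.074,.074,.062),(.074,-.074,.062),(-.074,-.074,.062),(-.074,.074,.062)])])
for u in (proj("side",P)+.5)*2.8-.5: cv2.drawMarker(im,tuple(int(q) for q in u),(0,0,255),0,12,1)
cv2.imwrite("pics/ov.png",im[380:980,620:1420])
E
python3 fit.py
```

```text
probes [[0.5964 0.3418]
 [0.6026 0.282 ]
 [0.477  0.3291]
 [0.4829 0.2697]]
spacings [np.float64(0.060088513415763045), np.float64(0.0597119207659012), np.float64(0.1200168752751306), np.float64(0.1203537705438389)]
rack [0.5397 0.3056 0.1037] [[-0.0774 -0.0918]
 [-0.0987 -0.0051]
 [-0.0885  0.1753]
 [ 0.2646 -0.0784]]
vials [[0.5279 0.0796]
 [0.5379 0.0197]
 [0.4803 0.0101]
 [0.4691 0.0694]]
case(v) [0.5038 0.0447 0.1719] [[ 0.36   -0.2091]
 [ 0.6039  0.6205]
 [-0.9339 -0.1258]
 [-0.03   -0.2857]]
case(ledge) [0.5037 0.0467 0.1751] [[-2.4124 -3.3589]
 [ 1.2181 -0.8425]
 [ 2.505   2.352 ]
 [-1.3107  1.8494]]
knob [[0.6167 0.1145 0.173 ]] pivot [[0.601  0.0612 0.15  ]] pivot from case [[0.6023 0.0618 0.158 ]]
lid [ 0.4868 -0.3314 -0.1885] [[ 2.4527  0.0122]
 [ 1.1485 -1.151 ]
 [-0.9714 -0.2884]
 [-2.6299  1.4272]]
fin top [[ 0.5108 -0.3174]
 [ 0.5087 -0.3423]
 [ 0.4611 -0.3326]
 [ 0.4641 -0.3115]] [ 0.4862 -0.3259  0.096 ]
```

View pics/ov.png

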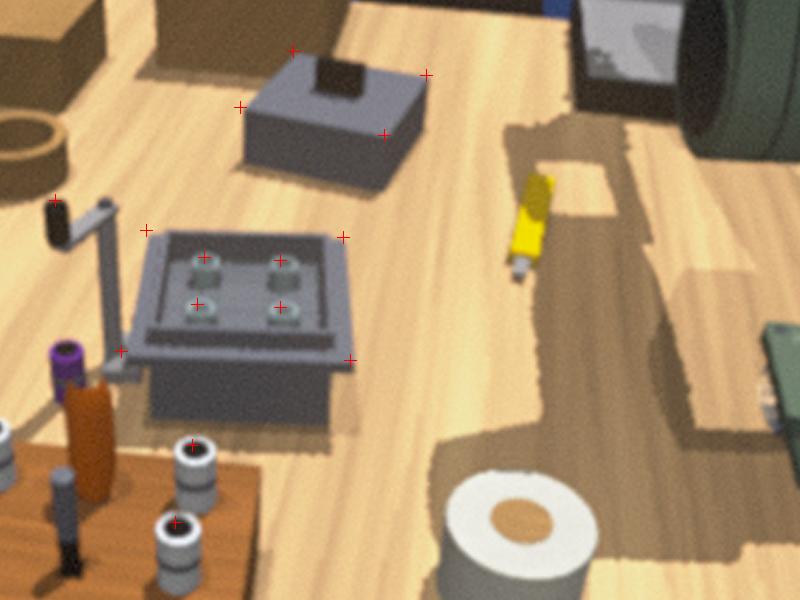

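The spacings come out as 60.1/59.7 and 120.0/120.4 mm against the 60/120 expected. The pivot from the case fit agrees with the pivot seen, and the side overlay is within about 3 mm. I pick the first probe, bring it above a vial, and check the robot-to-camera offset there.

```bash
cat >> h.py <<'E'
F=np.load("fit.npz") if __import__("os").path.exists("fit.npz") else None
TR=0.29   # transit height of grasp point
def best(p,yaw):
    c=[(yaw+k*np.pi) for k in(0,1,-1)]; s=[(abs(q[5]),y) for y in c if (q:=ik(p,down(y))) is not None]; return down(min(s)[1])
def at(xy,z): return [xy[0],xy[1],z+.155]
def pick(xy,yaw,z=.110):
    gripper_to(.045); move_to(at(xy,TR),best(at(xy,TR),yaw))
    move_straight(at(xy,.16),.25); move_straight(at(xy,z),.08)
    gripper_to(.0,30); o=get_obs(); print("grip",o["opening"],o["gripper_force"],o["force"])
    move_straight(at(xy,.20),.12); move_straight(at(xy,TR),.25)
E
python3 - <<'E'
from h import *
np.set_printoptions(precision=4,suppress=True)
pick(F["pr"][3],F["rk"][2]+np.pi/2)
v=F["v"][3]; cs=F["cs"]
# shoulder 30 mm below grasp; stem end 96 mm below; hold stem end 12 mm above mouth 0.078
z=.078+.012+.096
move_to(at(v,TR),best(at(v,TR),cs[2]+np.pi/2)); move_straight(at(v,z),.2); pause(.3)
o=get_obs(); print(o["t"],o["opening"],o["tcp_pos"],R.from_rotvec(o["tcp_rot"]).as_matrix(),o["force"],o["q"])
print("stem end proj side",(proj("side",at(v,z-.155-.096))[0]),"head bottom",proj("side",at(v,z-.155-.03))[0], "mouth",proj("side",[v[0],v[1],.078]))
shot("side","p1s",(220,100,360,205),5.7)
E
```

```text
grip 0.02318206275149277 29.41170573234558 [ 0.5463 -0.158   2.1263]
10.075 0.022929612959969575 [0.4696 0.0694 0.3423] [[ 0.9852  0.1711  0.0026]
 [ 0.1711 -0.9853 -0.0001]
 [ 0.0025  0.0005 -1.    ]] [ 0.7927  0.111  -0.5965] [-0.0358  0.055   1.8486  0.      1.2354  1.363 ]
stem end proj side [321.4669 240.2082] head bottom [322.4423 211.9593] mouth [[321.2939 245.0914]]
```

View pics/p1s.png

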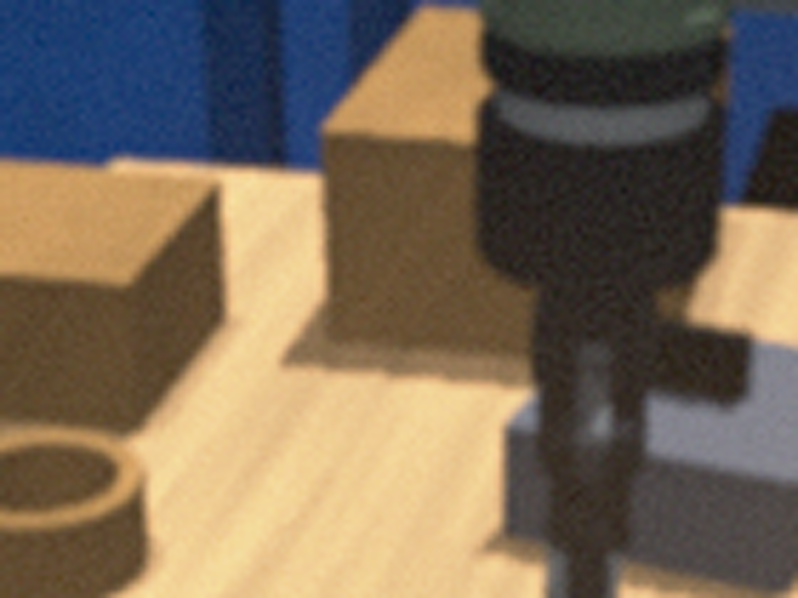

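My crop was too high: it shows only the gripper and the top of a head, with the stem end further down. I re-crop the saved frame.

Run:
```python
import cv2
im=cv2.imread("pics/p1sraw.png")[190:270,260:366]
cv2.imwrite("pics/p1s2.png",cv2.resize(im,None,fx=7.5,fy=7.5,interpolation=cv2.INTER_CUBIC))
```

```text
(no output)
```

View pics/p1s2.png

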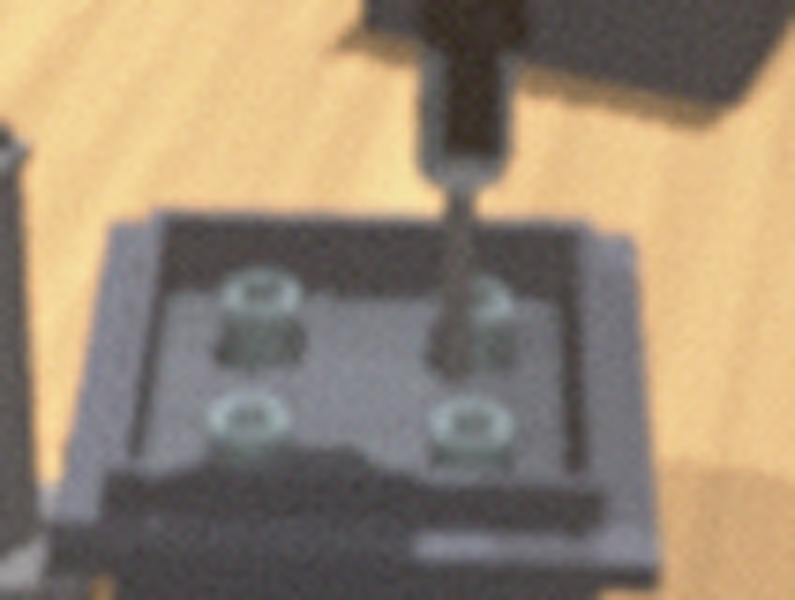

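The side view shows the held stem end at about (452,375) and the mouth below it at (470,424), so the stem is about 4–5 mm too far towards +x. The other mouths are at (261,293), (250,418) and roughly (480,298). Next I quantify this in the side camera.

Run:
```python
from h import *
np.set_printoptions(precision=4,suppress=True)
c=lambda p:crop(p,260,190,7.5)
m=ray("side",c([(250,418),(261,293),(470,424)]),.078); v=F["v"]
print("side mouths",m[:,:2]," top", v[[0,1,3],:2]); 
s,res=fit2d(np.array([(30,30),(30,-30),(-30,30)])*.001,m); print("case side",s,res*1e3,"case top",F["cs"])
o=get_obs(); T=R.from_rotvec(o["tcp_rot"]).as_matrix(); 
for n,d,px in(("stem end",.251,(452,371)),("shoulder",.185,(464,172))):
    P=o["tcp_pos"]+T@[0,0,d]; print(n,P,"side sees",ray("side",c([px]),P[2]))
# ruler: head-edge columns along several rows
im=cv2.imread("pics/p1sraw.png"); g=im.mean(2)
for r in (210,212,216,220,224,228,232,235,237,239,241): print(r,g[r,310:334].astype(int))
```

```text
side mouths [[0.5245 0.0833]
 [0.536  0.0239]
 [0.4667 0.0724]]  top [[0.5279 0.0796]
 [0.5379 0.0197]
 [0.4691 0.0694]]
case side [0.501  0.0482 0.1824] [[ 0.6103 -0.1576]
 [-0.0495  0.2621]
 [-0.5608 -0.1045]] case top [0.5038 0.0447 0.1719]
stem end [0.4699 0.0694 0.091 ] side sees [[0.4728 0.0675 0.091 ]]
shoulder [0.4698 0.0694 0.157 ] side sees [[0.4704 0.0734 0.157 ]]
210 [203 202 204 209 195 154 114  98  93  79  74  71  71  70  66  68  81 116
 153 184 196 199 193 186]
212 [206 205 206 208 205 170 128 103 115 106 114 110 111 109 103 107 116 148
 186 197 197 199 190 185]
216 [205 209 207 210 211 210 209 204 186 137  99 100 110 147 192 199 195 194
 198 194 194 187 186 185]
220 [84 86 80 87 82 82 85 94 88 92 87 89 87 84 95 93 95 99 99 98 93 99 98 99]
224 [78 72 74 70 76 75 74 69 73 86 86 92 82 79 75 74 69 76 73 73 75 73 71 79]
228 [ 69  79  80  76  81  76  78  83  88  89  93  90  96 108 112 123 122 111
  88  75  73  78  77  75]
232 [130 127 126 127 128 127 126 118 101  90  87  91  98 117 126 133 128 124
 122 120 119 116 114  99]
235 [132 132 129 134 129 131 120  98  81  85  91  93  89  97 100 102  91  92
  98 111 104 114 111 108]
237 [134 138 133 132 131 128 107  86  81  83  91  86  92  99 103  91  90  89
  97 111 115 112 115 110]
239 [140 140 139 138 136 135 124 107 100  85  87  88  92 105 108 103 101 102
 107 117 123 120 118 116]
241 [138 135 142 134 140 144 136 136 124 116 112 112 116 120 117 118 117 118
 117 120 119 120 117 114]
```

Run:
```python
from h import *
np.set_printoptions(precision=4,suppress=True)
o=get_obs(); T=R.from_rotvec(o["tcp_rot"]).as_matrix()
im=cv2.imread("pics/p1sraw.png"); g=im.mean(2)
for d in (.06,.08,.1,.12,.14,.155,.17): print(d,"axis",proj("side",o["tcp_pos"]+T@[0,0,d])[0],"pad near/far edges",proj("side",[o["tcp_pos"]+T@[x,y,d] for x in(-.011,.011) for y in(-.02,.02)])[:,0])
for r in (130,135,140,160,165,170,190,196,200,203,206): print(r,g[r,300:350].astype(int))
```

```text
0.06 axis [324.1593 150.9092] pad near/far edges [330.4849 330.3422 317.6872 318.1297]
0.08 axis [323.8231 161.2605] pad near/far edges [330.0534 329.9382 317.4268 317.8798]
0.1 axis [323.4897 171.3534] pad near/far edges [329.6262 329.5376 317.1682 317.6314]
0.12 axis [323.1593 181.1929] pad near/far edges [329.2037 329.1408 316.9117 317.3846]
0.14 axis [322.8323 190.7841] pad near/far edges [328.786  328.748  316.6576 317.1398]
0.155 axis [322.5892 197.8179] pad near/far edges [328.4762 328.4562 316.4686 316.9575]
0.17 axis [322.3483 204.7175] pad near/far edges [328.1694 328.1669 316.2812 316.7766]
130 [83 77 74 57 41 34 40 27 31 31 37 34 35 29 35 38 32 36 36 33 34 37 35 40
 39 32 38 34 28 40 29 35 35 41 38 40 37 27 41 35 35 36 39 33 31 34 49 62
 73 68]
135 [76 81 67 52 41 36 38 40 27 38 33 38 38 40 39 37 25 34 40 39 37 33 41 30
 42 35 36 34 40 38 31 37 35 39 33 38 40 37 44 28 36 38 36 41 32 38 63 80
 84 78]
140 [ 82  78  70  59  40  36  29  44  35  40  37  35  37  41  33  42  32  42
  44  37  43  30  44  41  42  42  37  31  37  36  35  31  31  33  32  41
  32  39  30  35  44  41 
[... 946 characters left out ...]
72  71  71  71  75
  75  79  77  74  75  76  72  72  75  78  78  76  74  76]
200 [191 189 187 197 199 199 200 198 196 193 189 188 193 194 188 159 119 101
  88  68  53  49  50  48  48  56  66  95 104 118 117 108 110 110 102 106
  96  93  90  82  88  83  81  82  73  74  75  74  72  73]
203 [192 192 192 201 195 195 190 191 187 189 192 195 198 202 193 144 106  92
  88  65  53  53  52  48  51  49  71 101 141 175 181 172 170 169 160 139
 128 125 127 125 129 115 115 116 113 112 111 111 106 102]
206 [193 195 195 194 196 192 191 189 191 193 196 200 204 205 192 159 107  91
  86  67  50  50  54  48  51  56  70 106 150 188 195 195 198 193 194 185
 188 187 189 195 193 190 188 192 185 177 169 168 158 135]
```

The fingers and gripper body appear where the robot says to within 0.2 px in column, so the side camera agrees with the robot in x. The head sits about 2 mm off the pad centre. I shift by (-4.7, +2.4) mm, lower to just above the mouth and look again.

Run:
```python
from h import *
p=get_obs()["tcp_pos"].copy(); p[:2]+=[-.0047,.0024]; move_straight(p,.05); p[2]-=.009; move_straight(p,.05); pause(.2)
o=get_obs(); print(o["tcp_pos"],o["force"],o["t"])
shot("side","p2",(290,190,360,260),8.5)
```

```text
[0.46486145 0.07180286 0.33302371] [ 0.3438534   0.09071378 -1.7030284 ] 10.9083
```

View pics/p2.png

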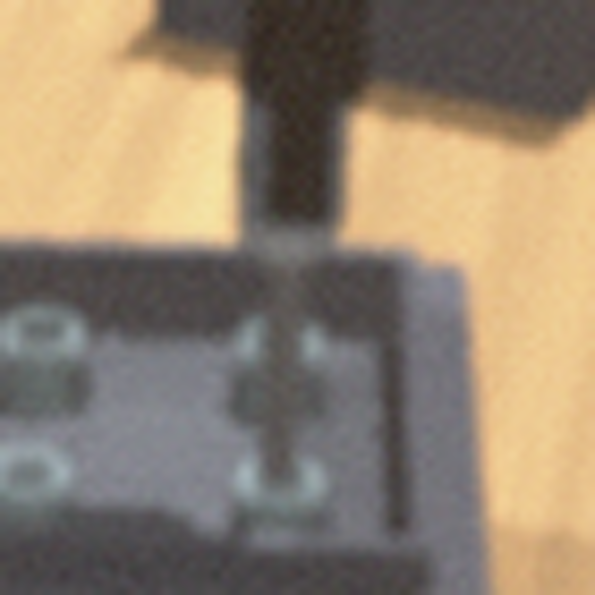

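The stem, at column about 278, now lines up with the mouth ring spanning 238–324. I insert it under force watch.

```bash
cat >> h.py <<'E'
def insert(ztarget,xy,lim=9,step=.004):
    """lower TCP to ztarget, relaxing sideways along the felt side force; returns final pos"""
    xy=np.array(xy,float); f0=get_obs()["force"]; z=get_obs()["tcp_pos"][2]; log=[]
    while z>ztarget+1e-4:
        z=max(z-step,ztarget); move_straight([*xy,z],.04); f=get_obs()["force"]-f0
        log.append((round(z,4),*np.round(f,1)))
        h=np.linalg.norm(f[:2])
        if h>2: xy+=f[:2]/h*min(.0006,.0002*h)
        if f[2]>lim: print("resist"); break
    print(log); return np.array([*xy,z])
E
python3 - <<'E'
from h import *
p=get_obs()["tcp_pos"]; xy=p[:2]+[-.0003,0]
# commanded vs actual: target seated TCP z = .078+.030+.155
print(insert(.078+.030+.155+.001,xy)); print(get_obs()["tcp_pos"],get_obs()["opening"],get_obs()["t"])
E
```

```text
[(np.float64(0.3291), np.float64(-0.0), np.float64(-0.2), np.float64(-0.5)), (np.float64(0.3251), np.float64(1.7), np.float64(-3.4), np.float64(-1.7)), (np.float64(0.3211), np.float64(2.1), np.float64(-4.1), np.float64(-0.8)), (np.float64(0.3171), np.float64(1.7), np.float64(-4.4), np.float64(-1.2)), (np.float64(0.3131), np.float64(2.4), np.float64(-5.4), np.float64(-2.0)), (np.float64(0.3091), np.float64(3.2), np.float64(-3.0), np.float64(-2.7)), (np.float64(0.3051), np.float64(1.7), np.float64(-1.6), np.float64(-2.1)), (np.float64(0.3011), np.float64(0.2), np.float64(-0.8), np.float64(-0.3)), (np.float64(0.2971), np.float64(0.6), np.float64(-0.6), np.float64(-0.7)), (np.float64(0.2931), np.float64(0.2), np.float64(0.3), np.float64(-0.9)), (np.float64(0.2891), np.float64(0.4), np.float64(-0.2), np.float64(-1.4)), (np.float64(0.2851), np.float64(0.4), np.float64(0.4), np.float64(-0.3)), (np.float64(0.2811), np.float64(0.3), np.float64(0.8), np.float64(-0.4)), (np.float64(0.2771), np.float64(-0.1), np.float64(0.3), np.float64(-0.1)), (np.float64(0.2731), np.float64(0.9), np.float64(-0.3), np.float64(-0.4)), (np.float64(0.2691), np.float64(0.4), np.float64(-0.0), np.float64(-1.3)), (np.float64(0.2651), np.float64(0.8), np.float64(-0.8), np.float64(-0.9)), (0.264, np.float64(0.8), np.float64(-0.1), np.float64(0.1))]
[0.46633289 0.06887655 0.264     ]
[0.46638205 0.0688488  0.26398127] 0.022673218569120936 15.4583
```

It's in. The top camera's vial estimate was right, and the pick offset is about +1.8 mm in x. I seat and release it, then do the next probe with that correction.

```bash
cat >> h.py <<'E'
def seat(xy,z):
    f0=get_obs()["force"][2]
    for k in range(10):
        z-=.0005; move_straight([*xy,z],.02); f=get_obs()["force"][2]-f0
        if f>6: break
    print("seat z",z,"f",f); gripper_to(.045); move_straight([*xy,TR+.155],.25); print("t",get_obs()["t"])
def cvial(i): # corrected vial centre
    loc=[(.03,.03,0),(.03,-.03,0),(-.03,-.03,0),(-.03,.03,0)][i]; return tf(F["cs"],loc)[0][:2]+[-.0004,-.0008]
def place(i):
    v=cvial(i); move_to(at(v,TR),best(at(v,TR),F["cs"][2]+np.pi/2)); move_straight(at(v,.078+.006+.096),.2)
    p=insert(.264,v)
    if p[2]<.2645: seat(p[:2],p[2])
E
python3 - <<'E'
from h import *
p=get_obs()["tcp_pos"]; seat(p[:2],p[2])
pick(F["pr"][2]+[.0018,0,0],F["rk"][2]+np.pi/2); place(0)
E
```

```text
seat z 0.26298126717272785 f 6.562094700857677
t 17.175
grip 0.02325793244536389 29.403806626796722 [ 0.59265626 -0.61699629  1.18257235]
resist
[(np.float64(0.3319), np.float64(0.1), np.float64(-0.2), np.float64(-0.8)), (np.float64(0.3279), np.float64(0.7), np.float64(0.7), np.float64(4.2)), (np.float64(0.3239), np.float64(-2.5), np.float64(0.3), np.float64(16.0))]
```

The stem met the rim with a side force towards -x. I back off and retry, stepping in the direction the force shows.

```bash
cat >> h.py <<'E'
def search(v,z0=.334,tries=((0,0),),lim=5):
    for d in tries:
        xy=np.array(v)+d; move_straight([*xy,z0],.06); f0=get_obs()["force"]; ok=True
        for z in np.arange(z0-.004,.3179,-.002):
            move_straight([*xy,z],.03); f=get_obs()["force"]-f0
            if f[2]>lim: ok=False; break
        print(np.round(d,4),round(z,4),np.round(f,1))
        if ok:
            p=insert(.264,xy)
            if p[2]<.2645: seat(p[:2],p[2]); return True
    return False
E
python3 - <<'E'
from h import *
print(get_obs()["opening"])
print(search(cvial(0),tries=[(-.0015,0),(-.003,0),(-.003,.0015),(-.003,-.0015)]))
E
```

```text
0.023066623526126272
[-0.0015  0.    ] 0.318 [-2.   0.7 -0. ]
[(np.float64(0.3137), np.float64(1.0), np.float64(-0.7), np.float64(-1.7)), (np.float64(0.3097), np.float64(0.2), np.float64(-0.1), np.float64(-0.4)), (np.float64(0.3057), np.float64(0.6), np.float64(-0.4), np.float64(-0.5)), (np.float64(0.3017), np.float64(1.0), np.float64(-0.2), np.float64(-1.0)), (np.float64(0.2977), np.float64(-0.2), np.float64(-1.1), np.float64(-0.5)), (np.float64(0.2937), np.float64(-0.0), np.float64(-1.4), np.float64(-1.2)), (np.float64(0.2897), np.float64(-0.0), np.float64(0.1), np.float64(-1.9)), (np.float64(0.2857), np.float64(-1.1), np.float64(-1.2), np.float64(-2.3)), (np.float64(0.2817), np.float64(-0.8), np.float64(-0.8), np.float64(-1.1)), (np.float64(0.2777), np.float64(-0.1), np.float64(0.1), np.float64(-1.1)), (np.float64(0.2737), np.float64(-1.0), np.float64(-1.2), np.float64(-1.4)), (np.float64(0.2697), np.float64(-1.2), np.float64(-1.3), np.float64(-2.0)), (np.float64(0.2657), np.float64(-1.3), np.float64(-1.3), np.float64(-2.0)), (0.264, np.float64(-3.1), np.float64(-0.9), np.float64(0.1))]
seat z 0.2625 f 6.091397369138182
t 34.025
True
```

```bash
cat >> h.py <<'E'
def place2(i):
    v=cvial(i); move_to(at(v,TR),best(at(v,TR),F["cs"][2]+np.pi/2)); 
    return search(v,tries=[(-.0022,0),(-.0037,0),(-.0007,0),(-.0022,.0015),(-.0022,-.0015)])
E
python3 - <<'E'
from h import *
pick(F["pr"][1]+[.0018,0,0],F["rk"][2]+np.pi/2); print(place2(1))
E
```

```text
grip 0.023110470857908526 29.494433104991913 [0.99876263 0.0275353  1.04967455]
[-0.0022  0.    ] 0.318 [-3.3  0.6  1.5]
[(np.float64(0.3137), np.float64(1.5), np.float64(-1.1), np.float64(-1.0)), (np.float64(0.3097), np.float64(0.8), np.float64(-1.2), np.float64(-1.2)), (np.float64(0.3057), np.float64(1.4), np.float64(-1.5), np.float64(-1.6)), (np.float64(0.3017), np.float64(1.7), np.float64(-0.9), np.float64(-1.6)), (np.float64(0.2977), np.float64(1.9), np.float64(-1.2), np.float64(-2.2)), (np.float64(0.2937), np.float64(1.6), np.float64(-0.9), np.float64(-1.9)), (np.float64(0.2897), np.float64(1.4), np.float64(0.4), np.float64(-2.5)), (np.float64(0.2857), np.float64(0.6), np.float64(-0.4), np.float64(-2.4)), (np.float64(0.2817), np.float64(0.7), np.float64(-0.6), np.float64(-2.2)), (np.float64(0.2777), np.float64(0.7), np.float64(-0.0), np.float64(-3.0)), (np.float64(0.2737), np.float64(0.6), np.float64(0.6), np.float64(-2.5)), (np.float64(0.2697), np.float64(-0.3), np.float64(0.2), np.float64(-2.3)), (np.float64(0.2657), np.float64(-0.3), np.float64(-0.1), np.float64(-2.5)), (0.264, np.float64(-1.5), np.float64(-0.4), np.float64(1.2))]
seat z 0.2625 f 7.069737448492129
t 51.2667
True
```

```bash
sed -i 's/tries=\[(-.0022,0),(-.0037,0)/tries=[(-.003,0),(-.0042,0)/' h.py
python3 - <<'E'
from h import *
pick(F["pr"][0]+[.0018,0,0],F["rk"][2]+np.pi/2); print(place2(2))
q=get_obs()["q"]; q[0]=-1.5; goto_joints(q); pause(.3)
shot("top","t2"); im=cv2.imread("pics/t2raw.png"); print(get_obs()["t"])
a=cv2.resize(im[170:290,135:305],None,fx=4.4,fy=4.4,interpolation=cv2.INTER_CUBIC); cv2.imwrite("pics/t2a.png",a)
cv2.imwrite("pics/t2b.png",cv2.resize(im[180:290,340:450],None,fx=5.4,fy=5.4,interpolation=cv2.INTER_CUBIC))
E
```

```text
grip 0.022975734699425477 29.529612064361572 [-0.32767937 -1.11454132  1.84821419]
[-0.003  0.   ] 0.318 [-0.7 -0.2 -0.7]
[(np.float64(0.3138), np.float64(-0.4), np.float64(0.2), np.float64(0.0)), (np.float64(0.3098), np.float64(0.1), np.float64(-0.5), np.float64(0.1)), (np.float64(0.3058), np.float64(-0.0), np.float64(-0.7), np.float64(-0.0)), (np.float64(0.3018), np.float64(-0.7), np.float64(-0.5), np.float64(0.1)), (np.float64(0.2978), np.float64(0.4), np.float64(-0.5), np.float64(0.4)), (np.float64(0.2938), np.float64(-0.2), np.float64(-0.1), np.float64(0.7)), (np.float64(0.2898), np.float64(-1.2), np.float64(-0.6), np.float64(1.1)), (np.float64(0.2858), np.float64(-1.0), np.float64(-1.0), np.float64(1.5)), (np.float64(0.2818), np.float64(0.3), np.float64(-1.3), np.float64(-0.4)), (np.float64(0.2778), np.float64(-0.3), np.float64(-0.9), np.float64(-0.6)), (np.float64(0.2738), np.float64(-0.5), np.float64(-0.6), np.float64(-0.5)), (np.float64(0.2698), np.float64(-1.3), np.float64(0.3), np.float64(1.0)), (np.float64(0.2658), np.float64(-0.6), np.float64(-0.1), np.float64(-0.3)), (0.264, np.float64(-1.6), np.float64(-0.2), np.float64(1.8))]
seat z 0.263 f 8.064139536189963
t 67.9917
True
70.4583
```

View pics/t2.png

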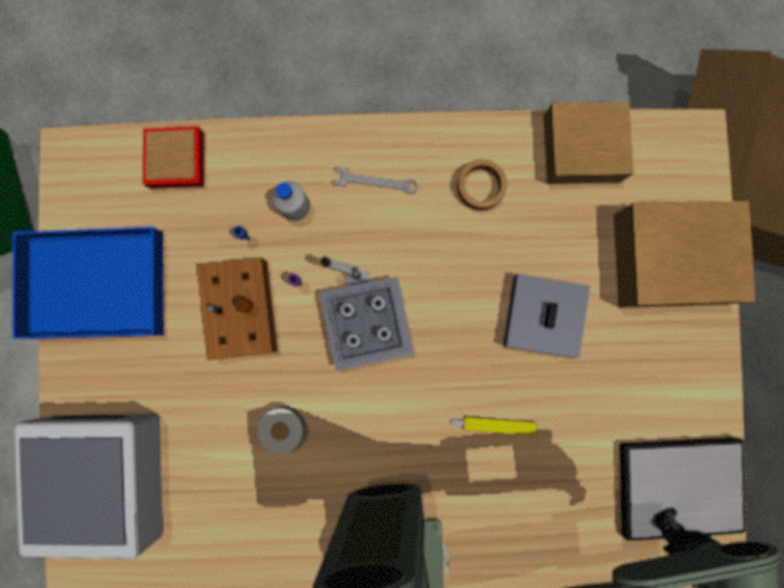

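All four thermometers stand in the vials and the block keeps only the marker and the driver. The lid has been knocked, now centred near (547,316) instead of (555,326). I measure it in a close crop.

View pics/t2b.png

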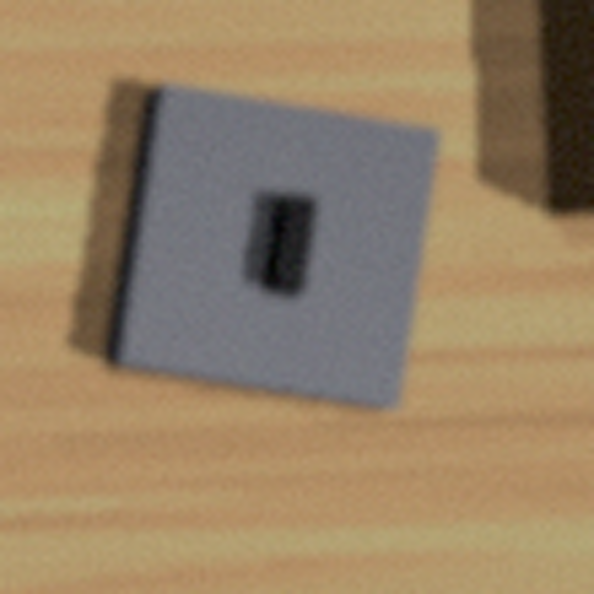

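View pics/t2a.png

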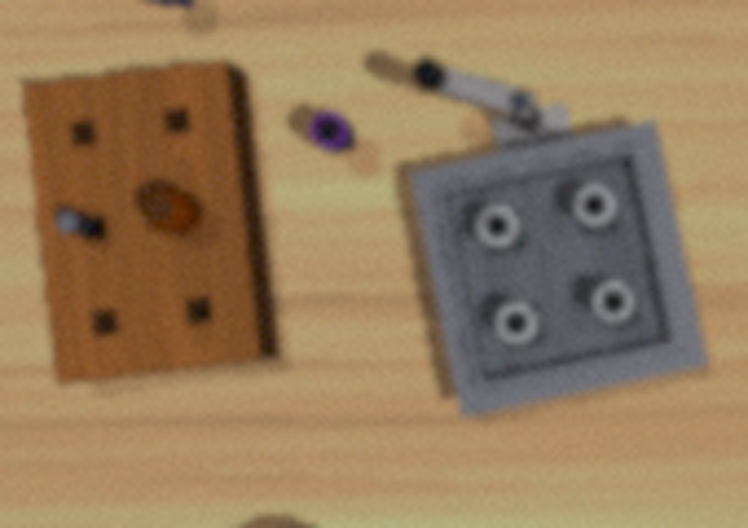

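Lid top corners in the crop: (162,86), (438,130), (397,407), (122,364); fin top centre about (291,244). I fit and grasp it.

Run:
```python
from h import *
np.set_printoptions(precision=4,suppress=True)
L=ray("top",crop([(162,86),(438,130),(397,407),(122,364)],340,180,5.4),.062)
ld,res=fit2d(np.array([(74,74),(74,-74),(-74,-74),(-74,74)])*.001,L); print("lid",ld,res*1e3)
print("fin",ray("top",crop([(291.5,244)],340,180,5.4),.096))
d=ray("top",crop([(496,225),(594,204),(613,302),(515,322)],135,170,4.4),.118); print("dots",d[:,:2],"mean",d.mean(0)); print(fit2d(np.array([(30,30),(30,-30),(-30,-30),(-30,30)])*.001,d))
np.save("lid.npy",ld)
p=at(ld,.30); c=at(F["cs"],.30)
for k in(0,np.pi): print(k,ik(p,down(ld[2]+np.pi/2+k)),ik(c,down(.175+np.pi/2+k)))
```

```text
lid [ 0.508  -0.3181  6.0981] [[ 1.3663  0.3839]
 [ 0.8947 -0.6998]
 [-1.3446 -1.1309]
 [-0.9163  1.4468]]
fin [[ 0.508  -0.3164  0.096 ]]
dots [[0.5293 0.0806]
 [0.5404 0.0208]
 [0.4806 0.0109]
 [0.4701 0.0706]] mean [0.5051 0.0457 0.118 ]
(array([0.5051, 0.0457, 0.172 ]), array([[ 0.0002, -0.0002],
       [-0.0006,  0.0005],
       [ 0.0001,  0.0001],
       [ 0.0003, -0.0004]]))
0 [-0.7037  0.2246  1.4159  0.      1.5011 -2.0895] [-0.0828  0.0212  1.6424  0.      1.478  -1.8285]
3.141592653589793 [-0.7037  0.2246  1.4159 -0.      1.5011  1.0521] [-0.0828  0.0212  1.6424  0.      1.478   1.313 ]
```

Run:
```python
from h import *
np.set_printoptions(precision=4,suppress=True)
g=np.array([.508,-.317]); yaw=6.0981-2*np.pi; o1=down(yaw+np.pi/2+np.pi); o2=down(.175+np.pi/2+np.pi)
gripper_to(.06); move_to(at(g,.25),o1); move_straight(at(g,.12),.2); 
f0=get_obs()["force"]; move_straight(at(g,.086),.06); print("touch",get_obs()["force"]-f0)
gripper_to(0,80); o=get_obs(); print("grip",o["opening"],o["gripper_force"])
move_straight(at(g,.13),.08); pause(.2); print("weight",get_obs()["force"]-f0,get_obs()["opening"])
move_straight(at(g,.30),.2); 
c=np.array([.5025,.0445]); move_to(at(c,.30),o2); move_straight(at(c,.30-.20+.145+.03),.15); pause(.3)
o=get_obs(); print(o["tcp_pos"],o["opening"],o["t"],o["force"])
shot("side","l1",(220,120,400,255),4.4)
P=tf([*c,.175],[(x,y,z) for z in(.07,.275-.086) for x,y in((.079 if z==.07 else .074,)*2,)for x,y in((x,y),(x,-y),(-x,-y),(-x,y))]); print(proj("side",P))
```

```text
touch [1.0308 0.1769 0.3222]
grip 0.014459674368124646 79.71780180931091
weight [-0.7705  0.0453 -3.0863] 0.014726869841393285
[0.5028 0.0444 0.4309] 0.014880776003996014 78.1583 [ 0.5989  0.9673 -2.6358]
[[265.3669 261.1708]
 [274.0034 217.9192]
 [344.3665 220.044 ]
 [347.1926 264.1864]
 [265.69   207.2519]
 [274.3882 171.3335]
 [345.1675 172.9723]
 [348.3529 209.6174]]
```

View pics/l1.png

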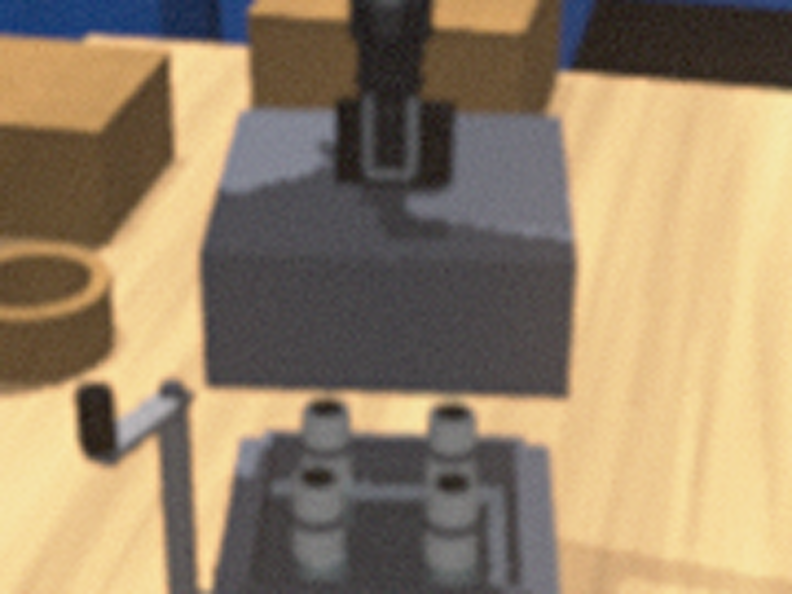

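The held lid's lower front corners are at (210,386) and (568,394), and the ledge's back corners at (243,440) and (548,446). The lid sits about 1.8 mm towards -x in the grip, so I shift +1.7 mm and lower it under force watch.

Run:
```python
from h import *
np.set_printoptions(precision=3,suppress=True)
c=np.array([.5042,.0448]); move_straight(at(c,.275),.05); move_straight(at(c,.086+.092),.08); pause(.1)
f0=get_obs()["force"]; z=.086+.092; log=[]
while z>.1545:
    z-=.002; move_straight(at(c,z),.04); f=get_obs()["force"]-f0; log.append([z-.086,*f])
    if abs(f[2])>8 or np.linalg.norm(f[:2])>10: break
print(np.array(log)); print(get_obs()["tcp_pos"],get_obs()["t"])
```

```text
[[ 0.09  -0.349 -0.948  0.469]
 [ 0.088  0.913 -0.391  1.41 ]
 [ 0.086  0.958 -0.639  0.709]
 [ 0.084  0.698 -0.438  0.424]
 [ 0.082  0.861  0.428 -0.303]
 [ 0.08   1.058 -0.786 -0.184]
 [ 0.078  1.01   0.187  0.27 ]
 [ 0.076  0.446  1.032  0.674]
 [ 0.074  0.194  0.175  0.489]
 [ 0.072  1.416 -0.168  0.208]
 [ 0.07  -0.811 -0.464  4.435]
 [ 0.068 -5.432  0.078 16.899]]
[0.505 0.045 0.312] 82.925
```

The lid's edge stands at 70 mm with no side forces on the way down. I release, then swing the latch by caging the knob and following the arc.

```bash
cat > latch.py <<'E'
from h import *
np.set_printoptions(precision=3,suppress=True)
p=get_obs()["tcp_pos"]; c=np.array([.5042,.0448]); move_straight(at(c,.1555),.05)
gripper_to(.06); move_straight(at(c,.30),.2)
piv=np.array([.6017,.0619]); k=F["k"][0][:2]-[.0005,.0005]; th0=np.arctan2(*(k-piv)[::-1]); th1=np.pi+.175; print("th0",th0,np.linalg.norm(k-piv))
P=lambda th,z:at(piv+.055*np.array([np.cos(th),np.sin(th)]),z)
s=min((-np.pi/2,np.pi/2),key=lambda a:max(abs(ik(P(t,.163),down(t+a))[5]) for t in(th0,(th0+th1)/2,th1)))
print([ik(P(t,.163),down(t+s))[5] for t in(th0,(th0+th1)/2,th1+.08)])
gripper_to(.045); move_to(P(th0,.26),down(th0+s)); move_straight(P(th0,.20),.15)
f0=get_obs()["force"]; move_straight(P(th0,.163),.05); print("down",get_obs()["force"]-f0); gripper_to(.023,20); print(get_obs()["opening"],get_obs()["gripper_force"],get_obs()["force"]-f0)
f0=get_obs()["force"]
for th in np.r_[np.arange(th0+.12,th1,.12),th1,th1+.03,th1+.06,th1+.09]:
    move_straight(P(th,.163),.08,down(th+s)); f=get_obs()["force"]-f0; ft=f@[-np.sin(th),np.cos(th),0]; print(round(th,2),f,round(ft,1))
    if ft<-12: break
print("t",get_obs()["t"])
E
python3 latch.py
```

```text
th0 1.2982623459769063 0.0540518049524932Traceback (most recent call last):
  File "latch.py", line 7, in <module>
    s=min((-np.pi/2,np.pi/2),key=lambda a:max(abs(ik(P(t,.163),down(t+a))[5]) for t in(th0,(th0+th1)/2,th1)))
  File "latch.py", line 7, in <lambda>
    s=min((-np.pi/2,np.pi/2),key=lambda a:max(abs(ik(P(t,.163),down(t+a))[5]) for t in(th0,(th0+th1)/2,th1)))
                                          ~~~^^^^^^^^^^^^^^^^^^^^^^^^^^^^^^^^^^^^^^^^^^^^^^^^^^^^^^^^^^^^^^^
  File "latch.py", line 7, in <genexpr>
    s=min((-np.pi/2,np.pi/2),key=lambda a:max(abs(ik(P(t,.163),down(t+a))[5]) for t in(th0,(th0+th1)/2,th1)))
                                                  ~~~~~~~~~~~~~~~~~~~~~~~^^^
TypeError: 'NoneType' object is not subscriptable
```

```bash
sed -i '/^p=get_obs/d;/^gripper_to(.06)/d' latch.py; sed -i 's/abs(ik(P(t,.163),down(t+a))\[5\]) for t in(th0,(th0+th1)\/2,th1)/(9 if (q:=ik(P(t,.163),down(t+a))) is None else abs(q[5])) for t in(th0,(th0+th1)\/2,th1+.09)/' latch.py; python3 latch.py
```

```text
th0 1.2982623459769063 0.0540518049524932
[np.float64(0.318854898041502), np.float64(-0.7075927069768442), np.float64(-1.895665695475144)]
down [-0.546 -0.104 -0.274]
0.022726095072086214 0.0 [ 0.572  0.377 -1.364]
1.42 [-0.229 -0.046 -0.293] 0.2
1.54 [ 0.875  0.129 -1.004] -0.9
1.66 [-0.346  0.065  0.171] 0.3
1.78 [0.068 0.371 0.488] -0.1
1.9 [-0.213 -0.765  1.425] 0.4
2.02 [-0.226 -0.213  0.414] 0.3
2.14 [-0.416  0.114  0.516] 0.3
2.26 [-0.288 -0.147  0.03 ] 0.3
2.38 [-0.031 -0.153  0.129] 0.1
2.5 [-0.122 -0.613  0.283] 0.6
2.62 [-0.013 -0.85  -0.254] 0.7
2.74 [-0.194  0.111  0.761] -0.0
2.86 [0.305 0.005 0.737] -0.1
2.98 [-0.411 -0.172 -0.353] 0.2
3.1 [ 0.355 -0.322  0.608] 0.3
3.22 [-0.042 -0.671 -0.036] 0.7
3.32 [-0.415 -0.09   0.455] 0.0
3.35 [0.292 0.27  0.377] -0.2
3.38 [0.527 4.592 0.847] -4.3
3.41 [-0.127  8.113 -0.309] -7.9
t 92.8417
```

The force climbs at the end of the sweep, so the latch is on its stop. I release, retreat and look.

Run:
```python
from h import *
p=get_obs()["tcp_pos"]; gripper_to(.034); move_straight([p[0],p[1],.45],.2); q=get_obs()["q"]; q[0]=-1.45; goto_joints(q); pause(.3)
shot("top","e1"); shot("side","e2")
a=cv2.imread("pics/e1raw.png")[165:285,215:315]; b=cv2.imread("pics/e2raw.png")[170:300,225:375]
a=cv2.resize(a,(400,480),interpolation=cv2.INTER_CUBIC); b=cv2.resize(b,(400,347),interpolation=cv2.INTER_CUBIC)
b=cv2.copyMakeBorder(b,0,133,0,0,cv2.BORDER_CONSTANT); cv2.imwrite("pics/e.png",np.hstack([a,b])); print(get_obs()["t"],proj("side",[*tf([.503,.0445,.175],(.045,0,.173))]),proj("top",tf([.503,.0445,.175],(.045,0,.173))))
```

```text
96.8083 [[285.06998372 195.42329547]] [[256.82253432 212.39987842]]
```

View pics/e.png

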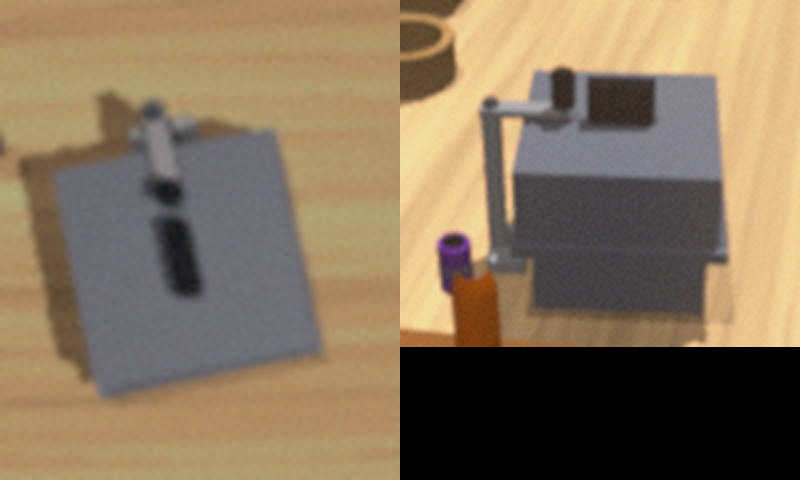

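The lid sits level on the ledge. The latch arm points along the case's centre line, with the knob at (168,190) against a predicted (167,190). The marker and driver were not touched. I hand in.

```bash
python3 -c "
from workcell import *
print(close_job())"
```

```text
the job is handed in; nothing more can be done
None
```

The job is handed in at about 97 s: all four thermometers are seated in vials, the lid is level on the ledge and the latch is at its stop, and the marker and screwdriver are still in the block.

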